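# Catch the gravity shuttle at the unloading pointer

### The job

Draw the red-knobbed barrel bolt to let the wheeled shuttle, loaded with a freshly glued frame, roll down its sloping rail, then get ahead of it and catch it softly on its orange sprung bumper: the spring must never be squeezed past half its travel, the shuttle must not run to the end of the rail, and the fingers keep off the tray. Bring it to rest with the red line across the tray level with the red pointer beside the rail and keep it there; the program finishes while the gripper is still holding the shuttle back by its bumper. Leave the glue bottle, tape roll and screwdriver alone.

Things in the scene. Friction and masses are not known exactly. Their poses are not given: they have to be found in the camera images.
- rail: Fixed sloping aluminium rail, 800 x 40 mm. Origin on the bench under its middle; x level, downhill (about robot +y); y to the robot's side; z up. Its top face is 110 mm up at x = 0 and falls at 0.05 rad. Rail coordinates used below: u downhill along the top face from x = 0, v along y, w square out of the top face. Black end block, 32 mm high, at u = 382 to 400 mm
- shuttle (a joint): Travel of the wheeled shuttle downhill, m: 0 at the start, rail's end at 0.48. Its middle is at u = travel - 300 mm, v = 0. Moving mass 0.81 kg nominal, varies -15 to +30 % with the load; drag 1.0 N s/m plus 0.06 N. Freed, it gains about 0.4 m/s2 towards 0.34 m/s (time constant 0.8 s) and passes 0.4 m after some 2 s
- bumper (a joint): Squeeze of the shuttle's sprung bumper, m: 0 free, 0.025 solid; 80 N/m, no preload, damped by 3 N s/m. Holding the shuttle still on the slope squeezes it by about 5 mm (0.4 N)
- bumper_face (a point): Middle of the flat downhill face of the orange bumper plate: 70 mm wide (along v), 40 mm high (w = 6 to 46 mm), 12 mm thick. Free, the face is 135 mm downhill of the shuttle's middle, at w = 26 mm, 55 mm ahead of the tray's front wall
- tray: Plywood tray on the shuttle with the glued frame in it, not to be touched: 160 mm long, 80 mm wide, rim at w = 52 mm. Origin at the shuttle's middle on the rail's top face, x downhill along the rail. A steel lug 60 mm uphill of the middle reaches out on the robot's side to v = 62 mm, w = 12 to 24 mm
- tray_line (a point): Middle of the red line across the tray, at the tray's middle, level with its rim (w = 52 mm)
- bolt (a joint): Draw of the barrel bolt towards the robot's side (+v), m: 0 shut, 0.035 fully drawn; it frees the shuttle at about 0.020, slides with 2 N friction and stays where it is left
- bolt_knob (a point): Top of the bolt's upright red knob post, 22 mm diameter, w = 15 to 65 mm. Shut, it stands at u = -348 mm, v = 120 mm, so 69 mm are free between it and the tray's side (v = 40 mm) above the bolt's rod (top at w = 24 mm): closed fingers fit there and can push the knob to +v, or it can be pinched from above
- pointer: Fixed stand with a red pointer on the far side of the rail, 85 mm from its centre line, 162 mm tall. Origin on the bench under its post; axes as the rail's. The shuttle is right when the tray line's x in this frame is 0 (line and pointer level with each other along the rail), at a travel of 0.32 to 0.42 m
- glue: White glue bottle, 64 mm diameter, 190 mm tall, origin under its middle; leave alone
- tape: Yellow tape roll lying flat, 90 mm diameter, 50 mm high, origin under its middle; leave alone
- driver: Red screwdriver lying on the bench; leave alone

How it is judged:
By the outcome, as a careful person would: the job done as asked, in the order asked, and still so for the second after the job is handed in, while the arm keeps its last pose, push and grip.
It also fails if it takes over 32 s, if anything falls off the work surface, if the arm or the gripper's body presses on something with over 40 N, if the wrist force passes 120 N, or if a joint passes its speed limit or range.

### The arm

A 7-joint arm with a two-finger parallel gripper is mounted at the origin on the work surface. World frame = base frame: x ahead of the robot, y to its left, z up, the work surface at z = 0. Lengths are in mm, angles in rad, forces in N, time in s.
With the tool pointing down it reaches from about 375 to 925 mm from the base axis. Payload 3.1 kg.
Tool frame: the origin (TCP) lies midway between the tips of the shut fingers; the grasp point (between the pads) lies 19 mm behind it (robot.hold_point_z is the distance from the TCP to the grasp point, in mm); z points along the fingers, y is the direction in which the jaws open and shut (so a half turn about z gives the same grasp; the last joint's range is limited). The gripper opens to 85 mm and grips with 20 to 120 N. Pads are 22 mm wide; open, the fingers measure 114 mm over their backs; the gripper's body (76 mm by 85 mm) begins 54 mm behind the grasp point. The pads swing forward as they close: fully open they stand 13 mm farther back than shut.
Start: joints at [1.146, 0.383, 0.044, 1.598, -0.018, 1.161, -0.05], TCP at [208.679, -615.594, 231.269] pointing down, gripper open.
Joint ranges: [-2.61, 2.61], [-0.41, 2.15], [-1.48, 1.57], [0, 2.5], [-1.57, 4.71], [0.05, 1.97], [-2.85, 2.85]. Speed limits (rad/s): [2.79, 2.79, 3.14, 3.14, 3.14, 3.14, 3.14].

### API

Orientations are given as a 3x3 rotation matrix whose columns are the frame's x, y, z axes.
In Python, from workcell import readout, snapshot, get_calibration, job_done, recognise, silhouettes, robot gives the robot as it stands.
- The arm moves only by the tool play_rows, never from a script. Its argument "commands" is a list of rows, each a list of 3 entries, a list of its own where there are three numbers: the opening, from 0 (shut) to 1 (fully open), then the shift along the world's x, y, z in units of 40 mm (1.0 is 40 mm), then the turn about the world's z in units of 6 degrees (1.0 is 6 degrees). A call has 1 to 10 rows; each row is the pose to reach, as a shift and turn from the pose commanded when the call began; what a row does not reach only later rows make up. A row lasts 1/12 s, in which the tool goes at most 41.7 mm and 7.16 degrees, less where a joint would pass 70% of its speed; a pose out of reach is approached as far as the arm can. A call with a gripper value outside its range is refused whole. The fingers move at their own pace and stop on an object; "grip_force" is the grip in N (left out, the last holds). Time passes only in rows, so rows that repeat a pose let the fingers close. It gives the time, the measured TCP pose, the force and the opening at its end, in the units of the state.
- readout.get_state(): the state, without advancing time (a new reading comes with each control period).
- snapshot(name): name is "scene" or "top" or "wrist"; returns (picture, depth): 480x640x3 uint8, red, green, blue; 480x640 float32, mm along the optical axis (not along the pixel's ray), 0 where there is no reading.
- get_calibration(name): a dict with "camera_matrix" (3x3 intrinsics, pixels), "R" (3x3) and "t" (3): a world point X has camera coordinates R X + t. Camera axes: x right, y down, z forward; pixel columns grow to the right and rows downward; lengths in mm; the calibration is good to about 2 mm. A picture is of the moment at which its call begins: read the wrist's pose just before it. get_calibration takes no time and is no camera call; for the wrist camera it gives the pose at the moment of the call.
- job_done(): hands the job in, once; it reports no verdict.
Trained networks look in the newest picture that a camera, given by its name, has taken for a name from the list of things; names that differ only in an ending like _2 or _b are one class to them, and where a whole thing is asked for, a point or a joint stands for the part that bears it (a point fixed in the world has none). Each returns a list of dicts, best first, with "confidence" (0 to 1); they miss things now and then, are a little off and sometimes report something else, mostly with a low value. They report only what shows in the picture. A call takes as long as a camera call.
- recognise(name, camera): "position" ([x, y, z] in mm, in world coordinates, good to about 4 mm: the middle of the surface that is visible of it).
- silhouettes(name, camera): "pixels" (480x640 bool, what is visible of it).
The state is a dict: "clock": time; "joint_pos": joint angles; "joint_velocities": joint speeds; "joint_efforts": joint torques, N m; "ee_pos": TCP position; "eef_rot": TCP orientation; "force": force on the tool from outside, world axes, zero at the start; "torque": the same for the moment, N m; "opening": opening from 0.0 (shut) to 1.0 (fully open).
Only numpy, scipy, OpenCV 4.12 (cv2) and the standard library are available. Lean on these libraries where they do the work, as an engineer would, in place of code of your own. Each camera call takes 0.05 s, during which the arm holds its last target. There are 200 camera calls.

## Working session

There is one attempt and no reset: what is moved stays moved. The work goes in short steps, Python scripts to look and compute and a tool call to move; the robot and the scene stay as the last step left them, time stands still between calls to the robot, and variables do not carry over. Pictures are saved under pics/ and viewed, about 8 in all and at most 12, crops included, and the job is handed in when it is done.

Besides the shell and the picture viewer there is one more tool, called after "Request:" as name([rows], argument=value, ...), one row to a line, values as JSON. play_rows: Moves the arm, as the interface text tells. Its arguments: {"type":"object","properties":{"commands":{"type":"array"},"grip_force":{"type":"number"}},"required":["commands"]}

```bash
mkdir -p pics; ls; python3 - <<'E'
from workcell import *
import cv2,numpy as np
s=readout.get_state(); print(s['clock'],s['ee_pos'],s['eef_rot'],s['opening'])
ims=[]
for c in ['scene','top']:
    p,d=snapshot(c); ims.append(p)
    for n in ['rail','tray_line','bolt_knob','pointer','bumper_face','glue','tape','driver','tray']:
        r=recognise(n,c); print(c,n,[(np.round(q['position']).tolist(),round(q['confidence'],2)) for q in r[:2]])
    cv2.imwrite(f'pics/{c}0.png',p[:,:,::-1])
print(readout.get_state()['clock'])
E
```

```text
pics
0.0 [ 208.33524408 -614.69350951  229.87995575] [[ 9.47050042e-01  3.21084468e-01 -9.91667492e-04]
 [ 3.21085968e-01 -9.47046792e-01  2.48495477e-03]
 [-1.41275138e-04 -2.67178703e-03 -9.99996421e-01]] 0.997634646117918
scene rail [([546.0, 41.0, 100.0], 0.79)]
scene tray_line [([497.0, -276.0, 168.0], 0.97)]
scene bolt_knob [([375.0, -315.0, 156.0], 0.78)]
scene pointer [([640.0, 108.0, 10.0], 0.8), ([548.0, 42.0, 99.0], 0.66)]
scene bumper_face [([511.0, -155.0, 151.0], 0.68)]
scene glue [([781.0, -135.0, 100.0], 0.95)]
scene tape [([318.0, 235.0, 31.0], 0.92), ([499.0, -276.0, 168.0], 0.71)]
scene driver [([410.0, -57.0, 20.0], 0.76)]
scene tray [([496.0, -274.0, 166.0], 0.85)]
top rail [([521.0, -110.0, 114.0], 0.68)]
top tray_line [([491.0, -284.0, 170.0], 0.67)]
top bolt_knob [([385.0, -317.0, 153.0], 0.68)]
top pointer [([632.0, 98.0, 13.0], 0.72)]
top bumper_face [([508.0, -165.0, 159.0], 0.82), ([487.0, -283.0, 172.0], 0.74)]
top glue [([754.0, -136.0, 122.0], 0.94)]
top tape [([305.0, 241.0, 52.0], 0.66), ([507.0, -162.0, 156.0], 0.25)]
top driver [([403.0, -74.0, 21.0], 0.72)]
top tray [([493.0, -281.0, 173.0], 0.98), ([631.0, 99.0, 13.0], 0.26)]
1.0
```

View images.

View pics/scene0.png

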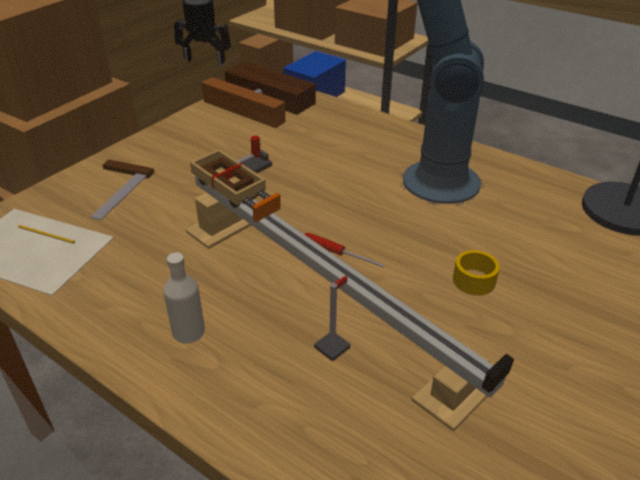

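View pics/top0.png

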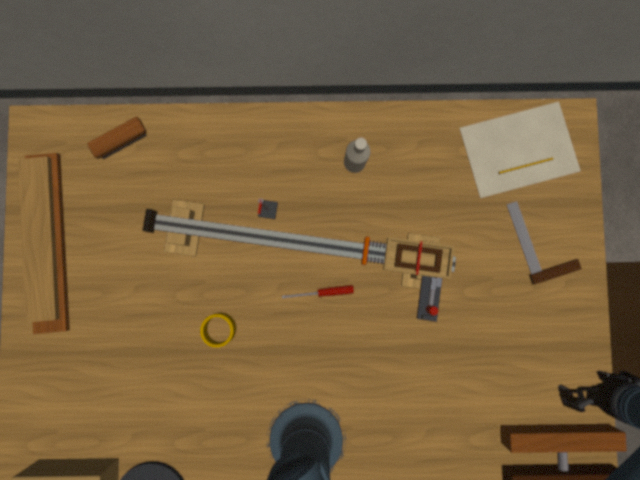

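The scene view shows the shuttle at the uphill end (230,178), orange bumper (267,207), knob (255,145), pointer tip (341,282), and end block (497,372). In the top view the rail runs from (150,220) to (455,262), with the knob at (432,310) and the pointer tip at (262,209). Next I fit the rail frame from depth.

```bash
cat > h.py <<'E'
from workcell import *
import cv2,numpy as np
def cloud(c,d,cal=None):
    k=cal or get_calibration(c);K=np.array(k['camera_matrix']);R=np.array(k['R']);t=np.array(k['t'])
    v,u=np.mgrid[:480,:640]
    P=np.stack([(u-K[0,2])*d/K[0,0],(v-K[1,2])*d/K[1,1],d],-1)-t
    return P@R
def proj(c,X):
    k=get_calibration(c);p=np.array(k['camera_matrix'])@(np.array(k['R'])@X+np.array(k['t']));return p[:2]/p[2]
def hsv(p): return cv2.cvtColor(p,cv2.COLOR_RGB2HSV).astype(int)
def red(p):
    h=hsv(p);return ((h[...,0]<6)|(h[...,0]>174))&(h[...,1]>150)&(h[...,2]>60)
def orange(p):
    h=hsv(p);return (h[...,0]>=7)&(h[...,0]<14)&(h[...,1]>190)&(h[...,2]>120)
E
python3 - <<'E'
from h import *
for c in ['top','scene']:
    p,d=snapshot(c);W=cloud(c,d);ok=d>0
    print(c)
    for nm,m in (('red',red(p)),('or',orange(p))):
        n,l,s,ce=cv2.connectedComponentsWithStats((m&ok).astype(np.uint8))
        for i in range(1,n):
            if s[i,4]>8:
                q=W[l==i];print(nm,ce[i].round(1),s[i,4],np.median(q,0).round(1),q.min(0).round(),q.max(0).round())
    m=silhouettes('rail',c)
    if m:
        m=m[0]['pixels']&ok; q=W[m]; q=q[(q[:,2]>85)&(q[:,2]<135)&(q[:,1]>-130)&(q[:,1]<260)]
        print(len(q),'rail fits x(y),z(y):')
        b=np.arange(-120,261,40)
        for a in b:
            k=q[abs(q[:,1]-a)<8]
            if len(k)>5: print(a,np.percentile(k[:,0],[3,50,97]).round(1),np.median(k[:,2]).round(1))
    blk=(W[...,2]>95)&(W[...,2]<140)&(W[...,1]>200)&(W[...,1]<420)&(hsv(p)[...,2]<45)&ok
    q=W[blk];print('block',len(q),np.median(q,0).round(1),np.percentile(q,[3,97],0).round(1).tolist())
E
```

```text
top
red [259.8 207.8] 22 [617.7 102.4 161. ] [604. 100. 149.] [629. 105. 165.]
red [419.6 250. ] 30 [ 508.2 -285.4  177. ] [ 490. -290.  171.] [ 521. -280.  180.]
red [417.4 265.6] 26 [ 468.5 -278.3  177.3] [ 456. -283.  172.] [ 485. -275.  181.]
red [335.6 290.4] 201 [405.6 -87.8  24. ] [ 393. -132.   17.] [417. -38.  32.]
red [432.9 310.3] 64 [ 363.8 -309.7  190.9] [ 355. -337.  124.] [ 373. -300.  196.]
or [365.5 259.3] 12 [ 486.  -156.6  163.5] [ 475. -157.  161.] [ 499. -152.  166.]
2294 rail fits x(y),z(y):
-120 [494.  513.  532.2] 115.9
-80 [500.  519.9 538.1] 114.4
-40 [507.8 525.8 544. ] 112.3
0 [514.9 531.5 549.5] 110.2
40 [519.4 537.5 558.2] 107.9
80 [525.3 543.5 563.9] 105.6
120 [531.5 551.4 569.8] 104.0
160 [538.9 557.5 576. ] 101.5
200 [545.3 563.2 581.7] 100.2
240 [551.  569.2 586.4] 97.8
block 171 [595.2 391.4 119.4] [[571.1, 385.0, 99.8], [618.1, 401.1, 125.1]]
scene
red [255.1 141.9] 56 [ 369.4 -305.3  186.6] [ 359. -317.  160.] [ 378. -296.  195.]
red [253.8 152.2] 10 [ 374.9 -307.   156.5] [ 370. -312.  151.] [ 377. -304.  163.]
red [226.9 170.5] 65 [ 486.4 -281.9  175.4] [ 455. -308.  157.] [ 524. -274.  180.]
red [228.7 175.4] 10 [ 490.6 -278.9  162.9] [ 480. -282.  160.] [ 496. -276.  171.]
red [326. 243.] 243 [409.8 -73.1  22. ] [ 397. -134.    9.] [418. -33.  28.]
red [340.9 280.5] 45 [617.6 105.9 160.4] [563.  58.  92.] [631. 110. 163.]
or [264.  200.8] 60 [ 518.6 -156.4  162.6] [ 482. -176.  146.] [ 544. -147.  166.]
4005 rail fits x(y),z(y):
-120 [498.7 526.6 537.8] 114.2
-80 [506.3 533.1 544.1] 111.9
-40 [511.  539.  550.2] 110.2
0 [517.  545.3 556. ] 108.4
40 [523.7 551.6 562.7] 106.5
80 [528.8 549.2 568.3] 105.1
120 [536.2 561.9 575.1] 102.8
160 [542.2 567.9 581. ] 100.6
200 [550.  572.5 587.5] 98.7
240 [554.6 577.3 593.7] 97.0
block 517 [606.6 401.  119.3] [[-142.8, 388.8, 96.3], [627.8, 417.3, 123.7]]
```

Request:
play_rows([
  [0,[0.5,0.75,0],-0.5],
  [0,[1,1.5,0],-1],
  [0,[1.5,2.25,0],-1.5],
  [0,[2,3,0],-2],
  [0,[2.5,3.75,0],-2.5],
  [0,[3,4.5,0],-3],
  [0,[3.5,5.25,0],-3.5],
  [0,[4,6,0],-4],
  [0,[4.5,6.75,0],-4.6],
  [0,[4.97,7.46,0],-4.6],
], grip_force=60)

```text
clock: 2.03
ee_pos: [408.5, -315.3, 231.6]
eef_rot: [[0.988, -0.156, 0.001], [-0.156, -0.988, -0.0], [0.001, 0.0, -1.0]]
force: [1.4, -1.8, 0.1]
opening: -0.001
```

Request:
play_rows([
  [0,[0,0,0],0],
  [0,[0,0,0],0],
])

```text
clock: 2.2
ee_pos: [409.4, -314.5, 231.6]
eef_rot: [[0.989, -0.148, 0.001], [-0.148, -0.989, 0.0], [0.001, -0.0, -1.0]]
force: [-0.4, -0.2, 0.1]
opening: -0.003
```

```bash
python3 - <<'E'
from h import *
s=readout.get_state(); print(s['clock'],s['ee_pos'],s['eef_rot'].round(3),s['opening'],s['joint_pos'].round(2),s['force'])
k=get_calibration('wrist');p,d=snapshot('wrist');W=cloud('wrist',d,k)
for nm,m in (('red',red(p)),('or',orange(p))):
    n,l,st,ce=cv2.connectedComponentsWithStats((m&(d>0)).astype(np.uint8))
    for i in range(1,n):
        if st[i,4]>30:
            q=W[l==i];print(nm,ce[i].round(1),st[i,4],np.median(q,0).round(1),q.min(0).round(),q.max(0).round())
cv2.imwrite('pics/w1.png',p[:,:,::-1])
E
```

```text
2.2 [ 409.41721917 -314.51428737  231.56462746] [[ 0.989 -0.148  0.001]
 [-0.148 -0.989  0.   ]
 [ 0.001 -0.    -1.   ]] -0.0034157606562522087 [ 0.69  0.14 -0.12  1.91  0.02  1.09 -1.16] [-0.42298776 -0.16194661  0.14445073]
red [231.7 116.7] 2877 [ 491.2 -284.4  177.4] [ 449. -292.  156.] [ 530. -272.  180.]
red [ 90.9 245. ] 2465 [406.2 -93.4  23.1] [ 389. -138.    5.] [420. -29.  28.]
```

View pics/w1.png

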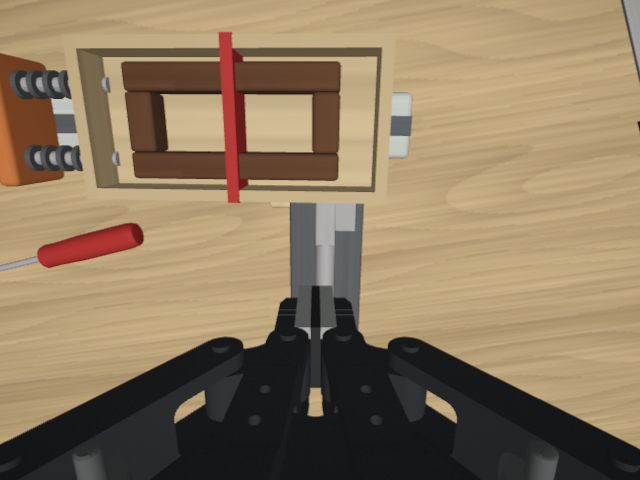

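The wrist view shows the shut fingers over the bolt rod between tray and knob, with the tray line at (232,116). I descend and start a partial draw of about 10 mm, which does not free the shuttle.

Request:
play_rows([
  [0,[-0.02,-0.12,-0.6],0],
  [0,[-0.02,-0.12,-1.2],0],
  [0,[-0.02,-0.12,-1.66],0],
  [0,[-0.02,-0.12,-1.66],0],
  [0,[-0.25,-0.08,-1.66],0],
  [0,[-0.5,-0.05,-1.66],0],
  [0,[-0.65,-0.02,-1.66],0],
  [0,[-0.8,0.0,-1.66],0],
  [0,[-0.8,0.0,-1.66],0],
])

```text
clock: 3.0
ee_pos: [374.7, -318.1, 166.3]
eef_rot: [[0.988, -0.156, 0.002], [-0.156, -0.988, -0.002], [0.002, 0.002, -1.0]]
force: [0.4, -0.2, 0.5]
opening: 0.003
```

```bash
python3 - <<'E'
from h import *
s=readout.get_state(); print(s['clock'],s['ee_pos'],s['force'])
for c in ('top','scene'):
    p,d=snapshot(c);W=cloud(c,d)
    for nm,m in (('red',red(p)),('or',orange(p))):
        n,l,st,ce=cv2.connectedComponentsWithStats((m&(d>0)).astype(np.uint8))
        for i in range(1,n):
            if st[i,4]>8:
                q=W[l==i];print(c,nm,ce[i].round(1),st[i,4],np.median(q,0).round(1))
    cv2.imwrite(f'pics/{c}2.png',p[:,:,::-1])
E
```

```text
3.0 [ 374.6809918  -318.13712511  166.31249439] [ 0.40898035 -0.15006477  0.51186922]
top red [259.9 208. ] 21 [616.7 102.3 159.8]
top red [418.5 257.9] 55 [ 490.1 -280.8  177.4]
top red [335.4 290.6] 190 [403.9 -87.7  24. ]
top red [431.2 315.4] 42 [ 354.6 -300.5  192.3]
top or [364.8 259.9] 16 [ 482.4 -156.5  163.7]
scene red [258.5 139.7] 53 [ 359.4 -302.3  187. ]
scene red [259.4 151. ] 22 [ 359.8 -301.8  154.8]
scene red [235.4 166.1] 21 [ 466.9 -277.6  176.5]
scene red [222.7 172.5] 39 [ 500.4 -283.2  175.2]
scene red [326.1 243.2] 244 [410.1 -73.9  21.8]
scene red [341.1 280.5] 48 [617.9 106.2 160.1]
scene or [265.3 200.3] 68 [ 513.8 -155.3  162.5]
```

View pics/scene2.png

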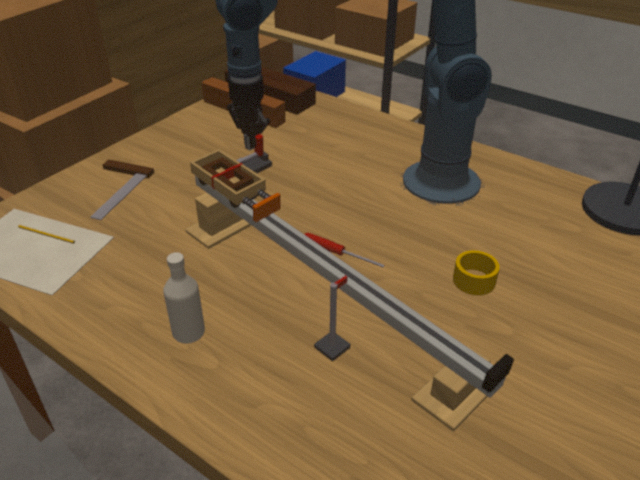

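Scene view: knob now at (259,140), drawn about 10 mm, shuttle still held. Next: the rest of the draw, then the dash ahead of the shuttle.

Request:
play_rows([
  [0,[-0.52,0.08,0],0],
  [0,[-0.5,0.2,0],0],
  [0,[-0.07,1.15,0],0],
  [0,[0.35,2.07,0],0],
  [0,[0.77,3.02,-0.1],0],
  [0,[1.2,3.94,-0.25],0],
  [0,[1.62,4.88,-0.4],0],
  [0,[2.04,5.8,-0.55],0],
  [0,[2.47,6.75,-0.7],0],
  [0,[3.27,7.33,-0.85],0],
])

```text
clock: 3.93
ee_pos: [503.8, -18.7, 130.2]
eef_rot: [[0.989, -0.149, -0.005], [-0.149, -0.989, 0.001], [-0.005, -0.0, -1.0]]
force: [-0.6, -0.6, 0.4]
opening: -0.001
```

Request:
play_rows([
  [0,[0.71,0.67,-0.05],0],
  [0,[0.77,1.02,-0.05],0],
])

```text
clock: 4.1
ee_pos: [541.8, 22.8, 129.1]
eef_rot: [[0.989, -0.149, 0.004], [-0.149, -0.989, 0.004], [0.004, -0.005, -1.0]]
force: [0.4, 1.2, 0.1]
opening: 0.002
```

```bash
cat > m.py <<'E'
from h import *
e=np.array([.1543,.988]);vv=np.array([-.988,.1543]);O=np.array([535.5,11.])
def uv(P): P=np.asarray(P)[...,:2]-O; return np.round([P@e,P@vv],1)
def meas(c,name):
    s=readout.get_state();print(s['clock'],s['ee_pos'].round(1),'tcp uv',uv(s['ee_pos']),s['force'].round(2))
    p,d=snapshot(c);W=cloud(c,d)
    for nm,m in (('red',red(p)),('or',orange(p))):
        n,l,st,ce=cv2.connectedComponentsWithStats((m&(d>0)).astype(np.uint8))
        for i in range(1,n):
            if st[i,4]>8:
                q=W[l==i];x=np.median(q,0);print(c,nm,ce[i].round(1),st[i,4],x.round(1),'uv',uv(x))
    cv2.imwrite(f'pics/{name}.png',p[:,:,::-1])
E
python3 -c "
from m import *
meas('scene','s3')"
```

```text
4.1 [541.8  22.8 129.1] tcp uv [12.6 -4.4] [0.35 1.21 0.11]
scene red [265.6 139.1] 82 [ 339.3 -299.9  180.7] uv [-337.5  145.9]
scene red [269.6 199.7] 100 [ 510.2 -144.2  168.7] uv [-157.3    1.1]
scene red [338.7 248.2] 52 [406.6 -42.4  20.5] uv [-72.7 119.1]
scene red [340.8 280.6] 46 [620.2 106.5 160.4] uv [107.4 -68.9]
scene or [306.9 235.1] 42 [546.6 -22.9 156.4] uv [-31.8 -16.2]
```

View pics/s3.png

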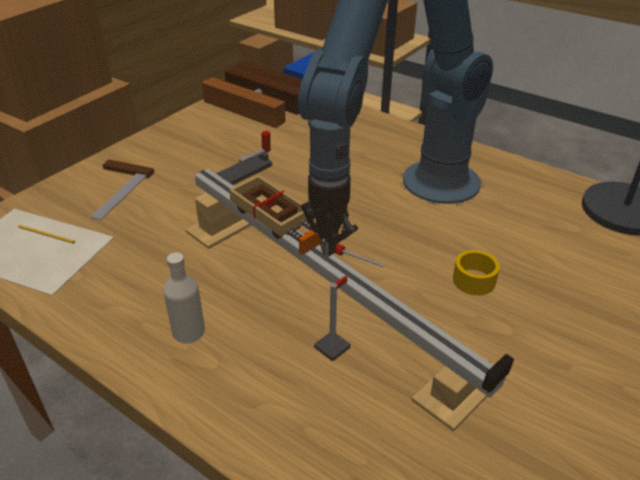

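Scene view: the knob is drawn (265,139), the shuttle is free, its line is at (269,200), and the fingers sit just ahead of the bumper at (320,240). I simulate the catch over the uncertainties.

```bash
cat > sim.py <<'E'
import numpy as np
def sim(rows,gap,m,v0,lag=.03):
    dt=5e-4;T=1/12;cum=np.concatenate([[0],np.cumsum(rows),[sum(rows)]*13])/1000
    f=0.;x=-gap/1000;v=v0;s=0;pk=0;tc=None;F0=.81
    for i in range(int((len(rows)+12)/dt*T)):
        t=i*dt;c=np.interp(t/T,np.arange(len(cum)),cum);f_old=f;f+=(c-f)*dt/lag;vf=(f-f_old)/dt
        s=max(0,x-f);Fb=max(0,80*s+3*(v-vf)) if s>0 else 0
        if s>0 and tc is None: tc=t
        v+=(m*9.81*.05-.06*np.sign(v)-v-Fb)/m*dt;x+=v*dt;pk=max(pk,s)
    return pk*1000,tc,f*1000,s*1000
if __name__=='__main__':
    for rows in ([16,18,19,19,18,17,16,15,14,13,12,11,9,7,5,3,1],[14,17,18,18,17,16,15,14,13,12,11,10,9,8,7,5,3,2,1],[18,20,20,20,20,19,18,17,16,14,12,9,6,3]):
        print(sum(rows))
        for lag in (.01,.04):
          for gap in (3,10,18):
            print(lag,gap,[tuple(np.round(sim(rows,gap,m,v0,lag),2)) for m in (.69,.81,1.05) for v0 in (.235,.26)])
E
python3 sim.py
```

```text
213
0.01 3 [(np.float64(6.08), np.float64(0.03), np.float64(213.0), np.float64(4.64)), (np.float64(6.21), np.float64(0.02), np.float64(213.0), np.float64(4.59)), (np.float64(7.52), np.float64(0.03), np.float64(213.0), np.float64(5.05)), (np.float64(7.58), np.float64(0.02), np.float64(213.0), np.float64(5.02)), (np.float64(10.19), np.float64(0.03), np.float64(213.0), np.float64(5.81)), (np.float64(10.06), np.float64(0.02), np.float64(213.0), np.float64(5.84))]
0.01 10 [(np.float64(5.91), np.float64(0.27), np.float64(213.0), np.float64(4.68)), (np.float64(6.02), np.float64(0.13), np.float64(213.0), np.float64(4.64)), (np.float64(7.26), np.float64(0.2), np.float64(213.0), np.float64(5.15)), (np.float64(7.33), np.float64(0.12), np.float64(213.0), np.float64(5.1)), (np.float64(10.13), np.float64(0.17), np.float64(213.0), np.float64(5.91)), (np.float64(9.83), np.float64(0.11), np.float64(213.0), np.float64(6.01))]
0.01 18 [(np.float64(6.36), np.float64(0.49), np.float64(213.0), np.float64(4.64)), (np.float64(5.85), np.float64(0.33), np.float64(213.0), np.float64(4.72)), (np.float64(7.81), 
[... 6460 characters left out ...]
float64(4.39)), (np.float64(8.84), np.float64(0.07), np.float64(212.0), np.float64(4.42)), (np.float64(12.05), np.float64(0.09), np.float64(212.0), np.float64(6.09)), (np.float64(11.74), np.float64(0.06), np.float64(212.0), np.float64(6.02))]
0.04 18 [(np.float64(7.51), np.float64(0.56), np.float64(212.0), np.float64(4.01)), (np.float64(7.36), np.float64(0.28), np.float64(212.0), np.float64(4.09)), (np.float64(9.4), np.float64(0.4), np.float64(212.0), np.float64(4.25)), (np.float64(8.95), np.float64(0.22), np.float64(212.0), np.float64(4.4)), (np.float64(12.93), np.float64(0.29), np.float64(212.0), np.float64(6.31)), (np.float64(12.63), np.float64(0.18), np.float64(212.0), np.float64(6.22))]
```

Request:
play_rows([
  [0,[0.06,0.4,-0.02],0],
  [0,[0.13,0.84,-0.04],0],
  [0,[0.2,1.28,-0.06],0],
  [0,[0.27,1.73,-0.09],0],
  [0,[0.34,2.15,-0.11],0],
  [0,[0.4,2.54,-0.13],0],
  [0,[0.46,2.92,-0.15],0],
  [0,[0.51,3.26,-0.16],0],
  [0,[0.56,3.58,-0.18],0],
  [0,[0.61,3.88,-0.2],0],
])

```text
clock: 4.98
ee_pos: [561.2, 173.1, 120.8]
eef_rot: [[0.988, -0.154, -0.001], [-0.154, -0.988, -0.0], [-0.001, 0.0, -1.0]]
force: [-0.3, 0.4, 0.2]
opening: 0.002
```

Request:
play_rows([
  [0,[0.04,0.27,-0.01],0],
  [0,[0.08,0.49,-0.02],0],
  [0,[0.11,0.69,-0.03],0],
  [0,[0.14,0.86,-0.04],0],
  [0,[0.16,1.01,-0.05],0],
  [0,[0.18,1.14,-0.06],0],
  [0,[0.19,1.24,-0.06],0],
  [0,[0.2,1.31,-0.07],0],
  [0,[0.21,1.36,-0.07],0],
  [0,[0.22,1.38,-0.07],0],
])

```text
clock: 5.82
ee_pos: [570.2, 227.3, 118.0]
eef_rot: [[0.988, -0.154, -0.0], [-0.154, -0.988, -0.0], [-0.0, 0.0, -1.0]]
force: [-0.9, 1.1, -0.1]
opening: 0.001
```

```bash
python3 -c "
from m import *
meas('scene','s4');meas('top','t4')"
```

```text
5.8167 [570.2 227.3 118. ] tcp uv [219.1  -1. ] [-0.87  1.06 -0.12]
scene red [265.4 139.3] 61 [ 338.9 -301.5  179. ] uv [-339.  146.]
scene red [311.9 236.2] 50 [ 411.1 -112.8   23.7] uv [-141.5  103.8]
scene red [354.2 257.3] 115 [549.8  88.2 157.2] uv [78.5 -2.2]
scene red [340.9 280.4] 55 [618.2 105.5 159.6] uv [106.2 -67.2]
scene or [399.7 300. ] 50 [586.9 206.2 144.6] uv [200.8 -20.6]
5.8667 [570.2 227.3 118. ] tcp uv [219.1  -0.9] [-0.64  1.15  0.73]
top red [260. 208.] 21 [618.  102.1 160.8] uv [102.8 -67.4]
top red [266.5 236.5] 51 [546.9  85.7 157.9] uv [75.6  0.3]
top red [335.7 290.5] 203 [404.1 -87.7  24.2] uv [-117.8  114.6]
top red [431.4 323.3] 54 [ 333.7 -304.1  191.5] uv [-342.4  150.8]
```

View pics/s4.png

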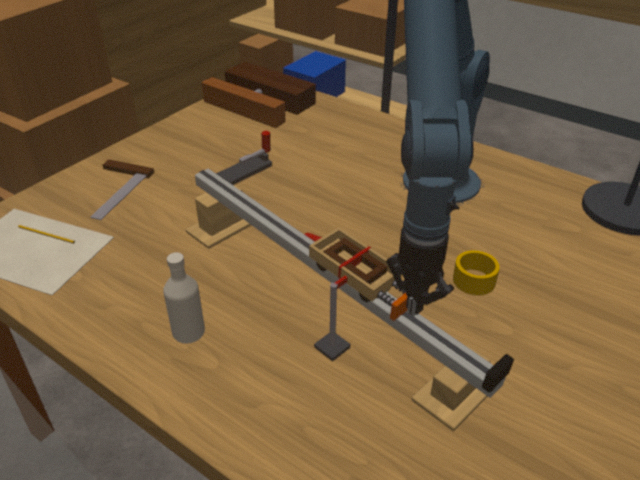

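Caught: the line is at (354,257), the bumper rests on the fingers at (400,300), and both cameras agree the line is about 27 mm uphill of the pointer. I creep down 24 mm and re-measure.

Request:
play_rows([
  [0,[0.01,0.05,0],0],
  [0,[0.02,0.13,-0.01],0],
  [0,[0.03,0.22,-0.01],0],
  [0,[0.05,0.31,-0.02],0],
  [0,[0.06,0.4,-0.02],0],
  [0,[0.07,0.48,-0.03],0],
  [0,[0.08,0.54,-0.03],0],
  [0,[0.09,0.58,-0.03],0],
  [0,[0.09,0.59,-0.03],0],
  [0,[0.09,0.59,-0.03],0],
])

```text
clock: 6.75
ee_pos: [573.8, 251.1, 116.9]
eef_rot: [[0.988, -0.154, -0.0], [-0.154, -0.988, 0.0], [-0.0, -0.0, -1.0]]
force: [-0.7, 0.8, -0.1]
opening: -0.002
```

Request:
play_rows([
  [0,[0,0,0],0],
  [0,[0,0,0],0],
  [0,[0,0,0],0],
  [0,[0,0,0],0],
  [0,[0,0,0],0],
  [0,[0,0,0],0],
])

```text
clock: 7.25
ee_pos: [573.8, 250.7, 116.8]
eef_rot: [[0.988, -0.154, -0.0], [-0.154, -0.988, -0.0], [-0.0, 0.0, -1.0]]
force: [0.0, 0.5, 0.0]
opening: 0.004
```

```bash
python3 -c "
from m import *
for i in range(3): meas('scene','s5');meas('top','t5')
k=get_calibration('wrist');p,d=snapshot('wrist');cv2.imwrite('pics/w5.png',p[:,:,::-1])
for n in ('pointer','tray_line'):
  for c in ('scene','top'): print(n,c,[(uv(q['position']),round(q['confidence'],2)) for q in recognise(n,c)[:2]])
W=cloud('wrist',d,k);n,l,st,ce=cv2.connectedComponentsWithStats((red(p)&(d>0)).astype(np.uint8))
for i in range(1,n):
  if st[i,4]>30: q=W[l==i];print('wrist',ce[i].round(),st[i,4],uv(np.median(q,0)),np.median(q,0)[2])
"|grep -v ' or '
```

```text
7.25 [573.8 250.7 116.8] tcp uv [242.7  -0.9] [0.02 0.5  0.03]
scene red [265.4 133.5] 31 [ 336.  -303.4  190.3] uv [-341.4  148.6]
scene red [265.9 143.3] 28 [ 339.4 -299.3  166.9] uv [-336.8  145.9]
scene red [318.  239.2] 120 [410.8 -94.5  22.7] uv [-123.5  106.9]
scene red [363.4 263.7] 117 [550.8 110.8 156.2] uv [101.    0.3]
scene red [341.9 280.3] 62 [616.8 106.2 159.4] uv [106.6 -65.6]
7.3 [573.8 250.7 116.8] tcp uv [242.8  -0.9] [0.72 0.84 0.95]
top red [259.9 208. ] 21 [616.5 102.3 160. ] uv [102.7 -65.9]
top red [258.  233.6] 49 [557.5 107.8 157.6] uv [99.  -6.8]
top red [335.3 290.6] 200 [403.9 -85.2  24. ] uv [-115.3  115.2]
top red [431.  323.2] 57 [ 333.9 -303.8  191.2] uv [-342.1  150.6]
7.35 [573.8 250.7 116.8] tcp uv [242.8  -0.9] [-0.12  0.98  1.03]
scene red [265.8 134.1] 35 [ 336.6 -300.2  189.4] uv [-338.2  148.5]
scene red [317.8 239.1] 116 [410.8 -95.   23.1] uv [-124.   106.9]
scene red [363.1 263.7] 120 [553.5 110.8 156.4] uv [101.4  -2.3]
scene red [341.9 280.2] 59 [614.8 106.3 160. ] uv [106.4 -63.6]
7.4 [573.8 250.8 116.8] tcp uv [242.8  -0.9] [-0.78 -0.2
[... 623 characters left out ...]
.3] 118 [550.6 110.9 156.1] uv [101.    0.5]
scene red [342.  279.8] 58 [615.8 105.9 159.8] uv [106.1 -64.7]
7.5 [573.9 250.8 116.9] tcp uv [242.8  -0.9] [-0.43  0.39 -0.76]
top red [259.9 208. ] 20 [616.3 102.2 161.4] uv [102.5 -65.8]
top red [257.8 234.7] 53 [552.7 107.9 157.3] uv [98.4 -2.1]
top red [335.7 290.5] 200 [404.  -87.7  23.8] uv [-117.8  114.7]
top red [430.9 323.2] 53 [ 333.6 -303.8  191.3] uv [-342.2  150.9]
pointer scene [(array([109.3, -87.2]), 0.76), (array([112. , -12.4]), 0.65)]
pointer top [(array([101.6, -80.8]), 0.63), (array([97.9,  0.9]), 0.33)]
tray_line scene [(array([102.3, -10.3]), 0.66)]
tray_line top [(array([97.1,  1. ]), 0.94), (array([208.6,  12.1]), 0.63)]
```

View pics/w5.png

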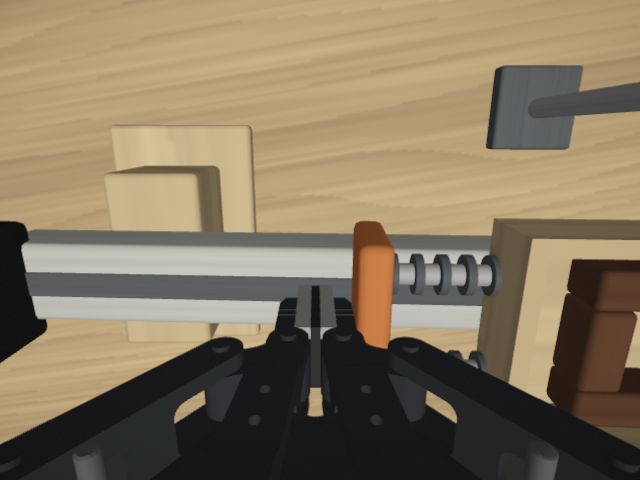

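The wrist view shows the bumper plate (372,290) resting on the shut fingers, springs nearly free, well clear of the tray. About 4.5 mm remain.

Request:
play_rows([
  [0,[0,0.03,0],0],
  [0,[0.01,0.06,0],0],
  [0,[0.02,0.09,0],0],
  [0,[0.02,0.115,0],0],
  [0,[0.02,0.115,0],0],
  [0,[0.02,0.115,0],0],
  [0,[0.02,0.115,0],0],
  [0,[0.02,0.115,0],0],
  [0,[0.02,0.115,0],0],
  [0,[0.02,0.115,0],0],
])

```text
clock: 8.63
ee_pos: [574.8, 255.3, 116.9]
eef_rot: [[0.988, -0.154, 0.0], [-0.154, -0.988, 0.0], [0.0, -0.0, -1.0]]
force: [0.9, 0.7, 0.7]
opening: -0.002
```

```bash
python3 -c "
from m import *
for i in range(2): meas('scene','s6');meas('top','t6')
p=cv2.imread('pics/s6.png')[210:330,290:440];q=cv2.imread('pics/t6.png')[180:270,200:320]
cv2.imwrite('pics/c6.png',np.hstack([cv2.resize(p,(400,320),interpolation=2),cv2.resize(q,(400,320),interpolation=2)]))
"|grep -v ' or '
```

```text
8.6333 [574.8 255.3 116.9] tcp uv [247.5  -1.1] [0.88 0.67 0.67]
scene red [265.4 135.4] 40 [ 336.9 -301.   187.3] uv [-338.9  148.1]
scene red [266.4 145.3] 10 [ 338.4 -298.8  160.7] uv [-336.5  146.9]
scene red [319.6 240. ] 142 [410.4 -89.4  23. ] uv [-118.5  108.1]
scene red [366. 265.] 130 [551.2 116.1 155.7] uv [106.3   0.7]
scene red [341.  280.5] 51 [618.5 106.2 159.7] uv [106.9 -67.3]
8.6833 [574.8 255.4 116.9] tcp uv [247.5  -1.1] [ 0.85  0.25 -0.05]
top red [259.9 208. ] 21 [616.6 102.6 160.9] uv [103.1 -66. ]
top red [255.6 235. ] 53 [547.5 113.1 156.4] uv [102.8   3.9]
top red [335.6 290.5] 211 [404.  -87.7  23.6] uv [-117.8  114.7]
top red [431.  323.4] 54 [ 332.8 -303.7  191.2] uv [-342.2  151.7]
8.7333 [574.8 255.4 116.9] tcp uv [247.5  -1.1] [0.22 0.88 0.26]
scene red [265.2 134.5] 35 [ 338.3 -301.6  189.8] uv [-339.3  146.6]
scene red [265.9 144.9] 29 [ 339.1 -299.1  161.9] uv [-336.7  146.2]
scene red [319.4 239.8] 146 [410.6 -90.4  22.7] uv [-119.4  107.8]
scene red [365.9 265.3] 119 [551.  116.7 155.5] uv [106.9   1. ]
scene red [340.7 280.2] 44 [617.  105.4 159.9] uv [105.9 -66. ]
8.7833 [574.7 255.3 116.9] tcp uv [247.5  -1.1] [0.48 0.68 0.16]
top red [259.9 208. ] 20 [616.  102.4 159.7] uv [102.7 -65.5]
top red [255.6 234.6] 49 [552.6 112.9 156.5] uv [103.3  -1.2]
top red [335.4 290.6] 210 [404.  -85.1  23.8] uv [-115.3  115.1]
top red [431.  323.3] 55 [ 333.7 -303.8  191.1] uv [-342.2  150.8]
```

View pics/c6.png

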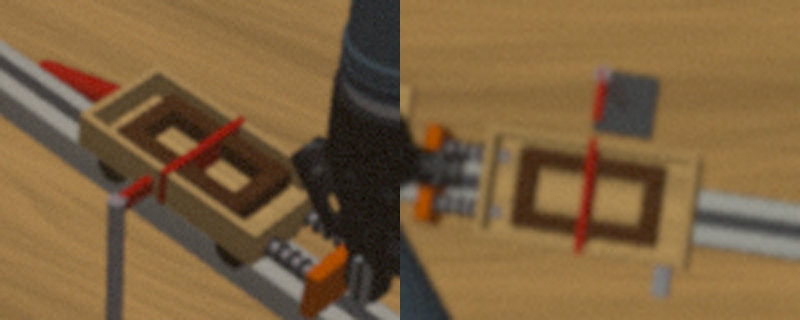

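The crops show the red line collinear with the pointer from both views. Both cameras put the offset below 1 mm, and the shuttle is at rest on its bumper.

```bash
python3 -c "
from workcell import *
print(job_done(), readout.get_state()['clock'])"
```

```text
the job is handed in; nothing more can be done
the job is handed in; nothing more can be done
```

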